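# Set a cam shaft flat-up in the V-stand and lock it with the keeper

## Task

Lay the cam shaft in the two V-notches of the stand, centred between its ends, and then roll it there until its white flats face straight up. Then swing the yellow keeper fully across the shaft, over the flat, let go, and leave the bottle standing.

Things in the scene. Friction and masses are not known exactly. Their poses are not given: they have to be found in the camera images.
- cam_shaft: Loose dark grey round shaft, 30 mm in diameter, 190 mm long, 0.3 to 0.55 kg. Origin on its axis at mid length; x along the axis. Both ends (|x| 56 to 95 mm) have a milled flat, 10 mm from the axis, 22 mm wide, white with a black dot, facing +z. It starts lying on the worktop, axis 15 mm up, with +z about 110 degrees away from up. Either end fits under the keeper; friction holds any roll in the V.
- v_stand: Fixed stand: blue base plate 172 x 96 x 12 mm and two aluminium V-plates, 12 mm thick, 64 mm wide, centred at x = -45 and +45 mm, tops 94 mm above the worktop. Origin on the worktop midway between the plates; x along the seated shaft's axis, z up. The 90 degree V-notches are 50 mm wide at the top. Between the plates nothing stands on the base plate.
- seat (a point): Where the middle of the seated shaft's axis belongs: x = 0, y = 0 of the stand, 90 mm above the worktop.
- keeper_hinge (a point): Upright hinge axis of the keeper, on a steel post 16 mm in diameter at x = +77, y = +38 mm of the stand; this point is at mid thickness of the arm, 105.5 mm above the worktop.
- keeper (a joint): Angle of the yellow keeper arm (14 mm wide, 6 thick, 62 long, underside 12.5 mm above the seated shaft's axis: it passes over an upward flat, not over the round). 0 = points along the stand's +x, away from the stand; grows clockwise seen from above to its stop at 1.571, across the shaft, pointing to the stand's -y. Starts at -0.4 to 0.3, stays where left; about 1 N at the knob turns it.
- keeper_knob (a point): Middle of the black upright knob on the keeper arm, 14 mm in diameter, 24 mm high (from 108.5 to 132.5 mm above the worktop), 56 mm from the hinge axis.
- ipa_bottle: Blue and white plunger bottle, 65 mm in diameter and 97 mm tall, standing loose on the worktop. Origin under its centre, z up.
- lobe_tip (a point): Tip of the shaft's brass cam lobe, 28 mm from the axis towards the shaft's +z, the side of the flats; the lobe is 10 mm thick, at x = +24 to +34 mm of the shaft. At the start the shaft leans on it.
- shaft_grip (a point): Point on the shaft's axis, 7 mm on the minus side of mid length, in the middle of the plain round stretch (x = -39 to +24 mm of the shaft) that stays free between the V-plates when the shaft is seated: a good place to grip, also with the hand tipped about the shaft's axis.

How it is judged:
By the outcome, as a careful person would: the job done as asked, in the order asked, and still so for the second after the job is handed in, with the robot touching nothing.
It also fails if it takes over 72 s, if anything falls off the work surface, if the arm or the gripper's body presses on something with over 40 N, if the wrist force passes 120 N, or if a joint passes its speed limit or range.

## Robot

A 7-joint arm with a two-finger parallel gripper is mounted at the origin on a cart in front of the work surface, level with it; the furniture and walls round the work are solid. World frame = base frame: x ahead of the robot, y to its left, z up, the work surface at z = 0. Lengths are in m, angles in rad, forces in N, time in s.
With the tool pointing down it reaches from about 0.425 to 0.875 m from the base axis. Payload 9.9 kg.
Tool frame: the origin (TCP) lies at the very end of the fingers, on their centre line; the grasp point (between the pads) lies 19 mm behind it (bot.grasp_offset is the distance from the TCP to the grasp point, in m); x points along the fingers, y is the direction in which the jaws open and shut, and the axes are right-handed (so a half turn about x gives the same grasp; the last joint's range is limited). The gripper opens to 85 mm and grips with 20 to 120 N. Pads are 22 mm wide; open, the fingers measure 114 mm over their backs; the gripper's body (76 mm by 85 mm) begins 54 mm behind the grasp point. The pads swing forward as they close: fully open they stand 13 mm farther back than shut.
Start: joints at [-1.336, 0.576, 0.025, 1.437, -0.015, 1.129, -0.057], TCP at [0.212, 0.641, 0.231] pointing down, gripper open.
Joint ranges: [-2.76, 2.76], [-0.34, 2.15], [-1.52, 1.57], [0.19, 2.46], [-1.09, 4.23], [0.17, 1.99], [-2.82, 2.82]. Speed limits (rad/s): [2.22, 2.22, 3.01, 3.01, 3.14, 3.14, 3.14].

## Interface

Orientations are given as a rotation vector (axis times angle).
In Python, from rig import bot, cams gives the robot as it stands.
- The arm moves only by the shell command python3 -m jog 'ROWS'. ROWS is JSON, a list of rows, each a list of 5 numbers: the shift along the tool's x, y, z in m, then the turn about the tool's x in degrees, then the closure in counts, from 0 (fully open) to 255 (shut). In form: [[dx, dy, dz, yaw, jaw], ...]. A call has 1 to 5 rows; each row is the pose to reach, as a shift and turn from the pose commanded when the call began, along the tool's axes at that moment; what a row does not reach only later rows make up. A row lasts 1/10 s, in which the tool goes at most 50 mm and 8.59 degrees, less where a joint would pass 70% of its speed; a pose out of reach is approached as far as the arm can. A call with a gripper value outside its range is refused whole. The fingers move at their own pace and stop on an object; the grip force is fixed at half the most. Time passes only in rows, so rows that repeat a pose let the fingers close. It gives the time, the measured TCP pose, the force and the opening at its end, in the units of the state.
- bot.get_obs(): the state, without advancing time (a new reading comes with each control period).
- cams.snapshot(name): name is "scene" or "side" or "wrist"; returns a dict with "pixels" (384x512x3 uint8, blue, green, red), "intrinsics" (3x3 intrinsics, pixels), "R" (3x3) and "t" (3): a world point X has camera coordinates R X + t. Camera axes: x right, y down, z forward; pixel columns grow to the right and rows downward; lengths in m; the calibration is good to about 2 mm. A picture is of the moment at which its call begins. There is no depth.
- bot.job_done(): hands the job in, once; it reports no verdict.
The state is a dict: "clock": time; "joints": joint angles; "qvel": joint speeds; "tau": joint torques, N m; "tool_pos": TCP position; "orientation": TCP orientation; "wrist_force": force on the tool from outside, world axes, zero at the start; "moment": the same for the moment, N m; "finger_gap": opening from 0.0 (shut) to 1.0 (fully open).
Only numpy, scipy, OpenCV 4.12 (cv2) and the standard library are available. Lean on these libraries where they do the work, as an engineer would, in place of code of your own. Each camera call takes 0.05 s, during which the arm holds its last target. There are 200 camera calls.

## Working session

There is one attempt and no reset: what is moved stays moved. The work goes in short steps, Python scripts to look and compute and a shell command to move; the robot and the scene stay as the last step left them, time stands still between calls to the robot, and variables do not carry over. Pictures are saved under pics/ and viewed, about 8 in all and at most 12, crops included, and the job is handed in when it is done.

```bash
ls; mkdir -p pics; python3 - <<'E'
from rig import bot,cams
import cv2,numpy as np
o=bot.get_obs(); print({k:np.round(v,3) for k,v in o.items()})
for n in("scene","side","wrist"):
    s=cams.snapshot(n); cv2.imwrite(f"pics/{n}0.png",s["pixels"]); print(n,np.round(s["intrinsics"],1).tolist(),np.round(s["R"],3).tolist(),np.round(s["t"],3))
a=cv2.imread("pics/scene0.png");b=cv2.imread("pics/side0.png")
E
```

```text
pics
{'clock': np.float64(0.0), 'joints': array([-1.336,  0.577,  0.025,  1.438, -0.015,  1.129, -0.056]), 'qvel': array([ 0.   , -0.002,  0.   ,  0.001,  0.   ,  0.002,  0.002]), 'tau': array([-0.0000e+00, -7.6576e+01,  2.2500e+00, -2.8596e+01,  1.5000e-02,
        1.3000e-02, -0.0000e+00]), 'tool_pos': array([0.211, 0.641, 0.23 ]), 'orientation': array([ 0.249,  1.557, -0.251]), 'wrist_force': array([ 0.325, -0.193, -0.195]), 'moment': array([ 0.019, -0.016, -0.021]), 'finger_gap': np.float64(0.997)}
scene [[468.5, 0.0, 252.8], [0.0, 468.5, 189.1], [0.0, 0.0, 1.0]] [[0.842, -0.54, 0.016], [-0.33, -0.538, -0.776], [0.427, 0.648, -0.631]] [-0.418  0.316  1.055]
side [[409.6, 0.0, 257.7], [0.0, 409.6, 192.4], [0.0, 0.0, 1.0]] [[-1.0, 0.013, -0.014], [0.019, 0.62, -0.784], [-0.002, -0.784, -0.62]] [0.53  0.023 1.183]
wrist [[325.2, 0.0, 250.3], [0.0, 325.2, 196.0], [0.0, 0.0, 1.0]] [[0.313, 0.95, -0.001], [0.898, -0.296, 0.325], [0.308, -0.103, -0.946]] [-0.674 -0.041  0.381]
```

View pics/scene0.png

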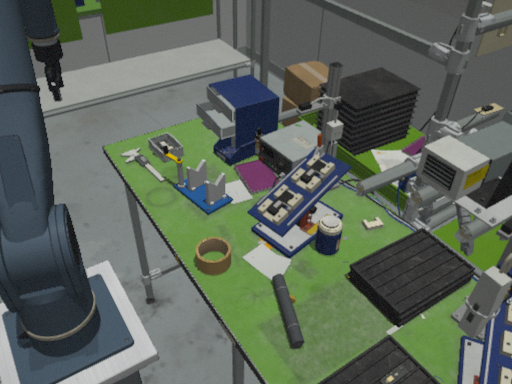

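View pics/side0.png

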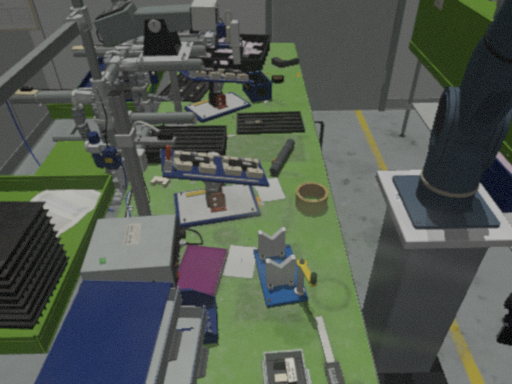

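Scene: stand at (203,190) with the keeper at (178,160), shaft (277,280)–(298,340), bottle (329,234). Side: stand (280,275), keeper (305,270), shaft (290,143)–(276,170). Zooming in.

```bash
python3 - <<'E'
import cv2,numpy as np
a=cv2.imread("pics/scene0.png");b=cv2.imread("pics/side0.png")
def c(i,x,y,w=80,h=60):return cv2.resize(i[y:y+h,x:x+w],(400,300),interpolation=cv2.INTER_CUBIC)
m=np.vstack([np.hstack([c(a,165,150),c(a,250,270,100,75)]),np.hstack([c(b,245,225,),c(b,250,130)])])
cv2.imwrite("pics/m0.png",m)
E
```

```text
(no output)
```

View pics/m0.png

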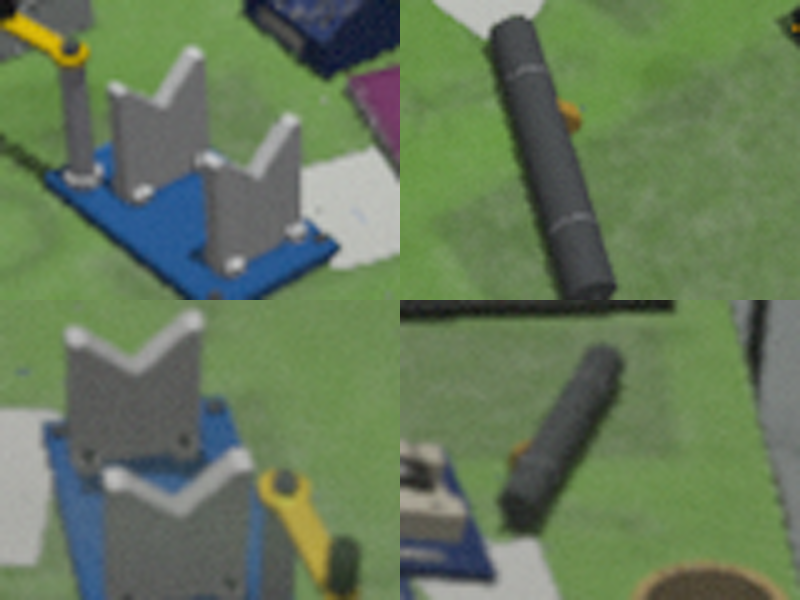

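```bash
cat > h.py <<'E'
import numpy as np,cv2
from scipy.optimize import least_squares
from scipy.spatial.transform import Rotation as Ro
from rig import bot,cams
def proj(s,X):
    c=np.atleast_2d(X)@np.array(s["R"]).T+s["t"]; p=c@np.array(s["intrinsics"]).T
    return p[:,:2]/p[:,2:]
def ray(s,uv,z):
    R=np.array(s["R"]);C=-R.T@s["t"];d=R.T@np.linalg.inv(s["intrinsics"])@[uv[0],uv[1],1]
    return C+d*(z-C[2])/d[2]
def st(p,X):  # stand -> world, p=x,y,yaw
    c,s=np.cos(p[2]),np.sin(p[2]); X=np.atleast_2d(X)
    return np.c_[p[0]+c*X[:,0]-s*X[:,1],p[1]+s*X[:,0]+c*X[:,1],X[:,2]]
def tool():
    o=bot.get_obs(); return np.array(o["tool_pos"]),Ro.from_rotvec(o["orientation"]).as_matrix()
def delta(target):  # world TCP target -> tool-axes shift (from measured pose)
    p,M=tool(); return M.T@(np.array(target)-p)
E
python3 - <<'E'
from h import *
s,d=cams.snapshot("scene"),cams.snapshot("side")
X=np.array([[x,y,z] for x in(45,-45) for y,z in((28.5,94),(-28.5,94),(0,69))]+[[77,38,109]])/1e3
a=np.array([(118,88),(195,52),(157,108),(210,160),(290,120),(250,180),(72,47)])/5+[165,150]
b=np.array([(240,460),(115,478),(178,512),(193,320),(75,335),(133,372),(287,482)])/5+[245,165]
f=lambda p:np.r_[proj(s,st(p,X))-a,proj(d,st(p,X))-b].ravel()
r=least_squares(f,[0.5,0.3,1.57],x_scale=[.01,.01,.1]);print("stand",r.x.round(4),np.abs(r.fun).max().round(2),r.fun.reshape(-1,2).round(1).tolist())
k=least_squares(lambda q:np.r_[proj(s,np.r_[q,.1205])-[0,0]][0]*0 if 0 else (proj(d,np.r_[q,.1205])-[345/5+245,565/5+165])[0],r.x[:2]).x;print("knob",k.round(3),"hinge",st(r.x,[.077,.038,.1055])[0].round(3))
for n,c,P in(("scene",s,np.array([(527,70),(573,220)])/4+[150,270]),("side",d,np.array([(602,358),(522,512)])/5+[170,70])):
    e=[ray(c,u,.015) for u in P];v=e[0]-e[1];print(n,np.round(e,4).tolist(),np.linalg.norm(v).round(3),np.degrees(np.arctan2(v[1],v[0])).round(1))
print("bottle",ray(s,(327,250),0).round(3)); p,M=tool();print(p.round(4),M.round(3).tolist())
E
```

```text
stand [0.4912 0.2534 1.7419] 1.96 [[-0.6, -0.5], [-0.7, -0.7], [-0.2, -1.5], [-0.1, -0.7], [-0.6, -0.7], [0.0, -2.0], [-0.9, 0.0], [0.3, -0.7], [-0.3, -0.5], [-0.3, -1.5], [0.1, -0.6], [-0.1, -0.3], [0.2, -1.7], [-0.6, 0.4]]
knob [0.422 0.376] hinge [0.441 0.323 0.106]
scene [[0.4717, -0.1684, 0.015], [0.4319, -0.2691, 0.015]] 0.108 68.4
side [[0.4129, -0.3146, 0.015], [0.4766, -0.1331, 0.015]] 0.192 -109.3
bottle [ 0.656 -0.12   0.   ]
[0.2115 0.6408 0.2309] [[-0.0, 0.313, 0.95], [-0.001, 0.95, -0.313], [-1.0, -0.001, 0.0]]
```

```bash
python3 -m jog '[[-0.05,-0.24,0.33,42,0],[-0.05,-0.24,0.33,42,0],[-0.05,-0.24,0.33,42,0],[-0.05,-0.24,0.33,42,0],[-0.05,-0.24,0.33,42,0]]'; python3 - <<'E'
from h import *
p,M=tool();print(p.round(4),M.round(3).tolist(),delta([.46,.26,.28]).round(3),delta([.4475,-.2,.24]).round(3))
s=cams.snapshot("wrist");C=-np.array(s["R"]).T@s["t"];print("cam",C.round(3),(M.T@(C-p)).round(3))
E
```

```text
clock: 0.75
tool_pos: [0.3572, 0.4377, 0.2621]
orientation: [0.824, 1.409, -0.823]
wrist_force: [1.4, 1.0, 0.3]
finger_gap: 0.999
[0.3572 0.4377 0.2621] [[0.0, 0.871, 0.491], [0.0, 0.491, -0.871], [-1.0, 0.0, -0.0]] [-0.018  0.002  0.205] [ 0.022 -0.234  0.6  ]
cam [0.315 0.511 0.405] [-0.143 -0.001 -0.084]
```

```bash
python3 -m jog '[[-0.02,-0.01,0.15,40,0],[-0.02,-0.01,0.2,40,0],[-0.02,-0.02,0.25,40,0],[-0.02,-0.05,0.3,40,0],[-0.02,-0.05,0.3,40,0]]'; python3 - <<'E'
from h import *
s=cams.snapshot("wrist");cv2.imwrite("pics/w1.png",s["pixels"]);np.save("pics/w1.npy",dict(s),allow_pickle=True)
p,M=tool();print(p.round(4),M.round(3).tolist(),delta([.4475,-.2275,.15]).round(3))
print(proj(s,st([.4912,.2534,1.7419],[[0,0,.09]])))
E
```

```text
clock: 1.3
tool_pos: [0.4475, 0.2069, 0.2797]
orientation: [1.344, 1.116, -1.343]
wrist_force: [1.7, 0.2, -0.3]
finger_gap: 1.001
[0.4497 0.1977 0.2806] [[0.002, 0.98, -0.197], [-0.003, -0.197, -0.98], [-1.0, 0.003, 0.003]] [0.132 0.081 0.417]
[[285.98042338 116.21498151]]
```

View pics/w1.png

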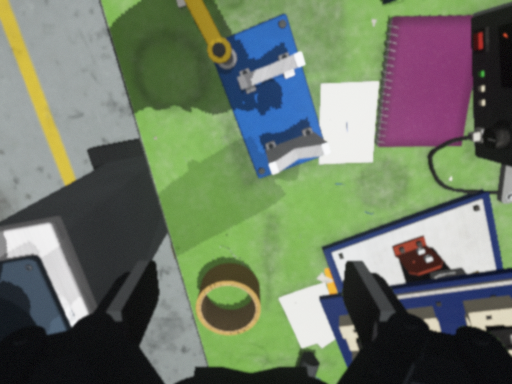

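```bash
python3 -m jog '[[0.0,0.02,0.05,3,0],[0.0,0.04,0.15,6,0],[0.03,0.06,0.25,9,0],[0.08,0.06,0.35,9,0],[0.1,0.06,0.38,9,0]]'; python3 - <<'E'
from h import *
p,M=tool();print(p.round(4),np.degrees(np.arctan2(M[1,1],M[0,1])).round(2),delta([.4306,-.2212,.13]).round(3))
E
```

```text
clock: 1.85
tool_pos: [0.4518, -0.0345, 0.2358]
orientation: [1.453, 1.031, -1.45]
wrist_force: [0.8, 0.4, -0.4]
finger_gap: 0.999
[ 0.4518 -0.0345  0.2358] -19.18 [0.106 0.041 0.183]
```

```bash
python3 -m jog '[[0.05,0.02,0.05,1,0],[0.08,0.03,0.1,1,0],[0.1,0.04,0.14,1,0],[0.1,0.04,0.14,1,0],[0.1,0.04,0.14,1,0]]'; python3 - <<'E'
from h import *
import pickle
s=cams.snapshot("wrist");cv2.imwrite("pics/w2.png",s["pixels"]);pickle.dump(s,open("pics/w2.pkl","wb"))
p,M=tool();print(p.round(4),np.degrees(np.arctan2(M[1,1],M[0,1])).round(2))
E
```

```text
clock: 2.35
tool_pos: [0.4418, -0.1817, 0.1344]
orientation: [1.466, 1.018, -1.471]
wrist_force: [-1.2, 0.3, -0.1]
finger_gap: 1.0
[ 0.4425 -0.1797  0.1351] -20.42
```

View pics/w2.png

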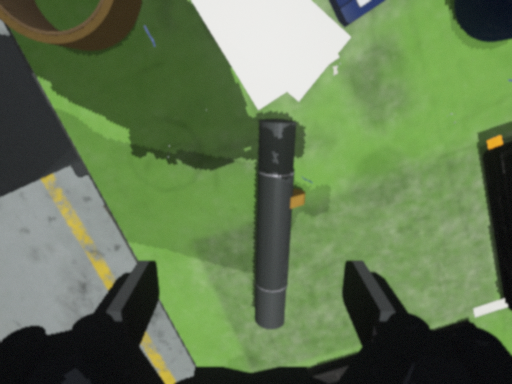

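```bash
python3 - <<'E'
from h import *
import pickle
s=pickle.load(open("pics/w2.pkl","rb"))
e=[ray(s,u,.017) for u in((275.5,174),(270.5,290))];v=e[0]-e[1];u=v/np.linalg.norm(v)
c=(e[0]+e[1])/2;print(np.round(e,4).tolist(),np.linalg.norm(v),np.degrees(np.arctan2(v[1],v[0]))-90)
g=c-.007*u;n=np.array([u[1],-u[0],0]);t=g-.018*n;t[2]=.06
print("c",c.round(4),"g",g.round(4),"target",t.round(4),delta(t).round(4))
E
```

```text
[[0.4647, -0.1761, 0.017], [0.4234, -0.281, 0.017]] 0.11270627803000167 -21.462108249325766
c [ 0.4441 -0.2285  0.017 ] g [ 0.4415 -0.2351  0.017 ] target [ 0.4247 -0.2285  0.06  ] [0.0751 0.0005 0.0518]
```

```bash
python3 -m jog '[[0.03,0,0.035,1,0],[0.075,0,0.052,1,0],[0.1,0,0.052,1,0],[0.13,0,0.052,1,0],[0.13,0,0.052,1,0]]'; python3 - <<'E'
from h import *
s=cams.snapshot("wrist");cv2.imwrite("pics/w3.png",s["pixels"]);e=[.4647-.4234,-.1761+.281];u=np.r_[e,0]/np.hypot(*e);g=np.array([.4415,-.2351,.004]);n=np.array([u[1],-u[0],0])
p,M=tool();print(p.round(4),np.degrees(np.arctan2(M[1,1],M[0,1])).round(2),"offset along u,n,z from grip:",((p-g)@u).round(4),((p-g)@n).round(4),p[2]-.004)
E
```

```text
clock: 2.9
tool_pos: [0.4247, -0.2252, 0.0038]
orientation: [1.476, 1.016, -1.478]
wrist_force: [-1.7, 0.8, 0.3]
finger_gap: 1.001
[ 0.4251 -0.2257  0.0053] -21.17 offset along u,n,z from grip: 0.0027 -0.0187 0.0013348725665321241
```

```bash
python3 -m jog '[[0.004,0,0.003,0,0],[0.004,0,0.003,0,40],[0.004,0,0.003,0,70],[0.004,0,0.003,0,90],[0.004,0,0.003,0,105]]' && python3 -m jog '[[0,0,0,0,120],[0,0,0,0,135],[0,0,0,0,150],[0,0,0,0,200],[0,0,0,0,255]]';  python3 -m jog '[[0,0,0,0,255],[0,0,0,0,255],[0,0,0,0,255]]'; python3 - <<'E'
from h import *
import pickle
s=cams.snapshot("wrist");cv2.imwrite("pics/w4.png",s["pixels"]);pickle.dump(s,open("pics/w4.pkl","wb"))
p,M=tool();print(p.round(4),np.degrees(np.arctan2(M[1,1],M[0,1])).round(2))
E
```

```text
clock: 3.45
tool_pos: [0.4245, -0.23, 0.0023]
orientation: [1.477, 1.009, -1.476]
wrist_force: [0.5, -1.1, 0.8]
finger_gap: 0.591
clock: 3.95
tool_pos: [0.424, -0.23, 0.0021]
orientation: [1.478, 1.01, -1.477]
wrist_force: [-0.4, 1.1, 6.1]
finger_gap: 0.329
clock: 4.25
tool_pos: [0.424, -0.23, 0.0021]
orientation: [1.478, 1.01, -1.477]
wrist_force: [-0.4, 1.0, 5.7]
finger_gap: 0.332
[ 0.424  -0.23    0.0021] -21.28
```

View pics/w4.png

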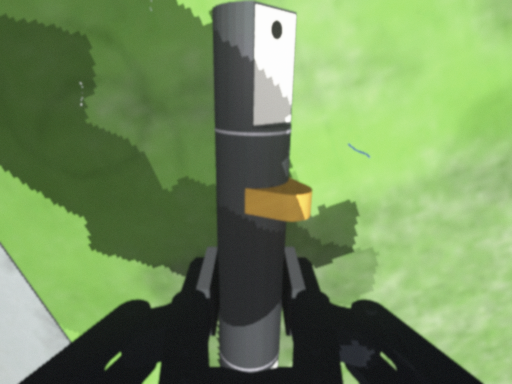

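```bash
python3 - <<'E'
from h import *
import pickle
s=pickle.load(open("pics/w4.pkl","rb"));p,M=tool();u=-M[:,2]
for n,px,x,z in(("ring+",(253,131.5),.056,.03),("lobe",(280,201),.029,.035),("end",(254,2),.095,.03),("ring-",(250,370),-.056,.03)):
    r=ray(s,px,z);print(n,"TCP x on shaft:",(x-(r-p)@u).round(4))
w=np.load("pics/w1.npy",allow_pickle=True).item()
a=[ray(w,q,.09) for q in((271.5,73),(298,157.5))];v=a[0]-a[1];print("stand w1",np.mean(a,0).round(4),np.linalg.norm(v),np.degrees(np.arctan2(v[1],v[0])))
E
python3 -m jog '[[-0.05,0,0,0,255],[-0.1,0,0,0,255],[-0.15,0,0,0,255],[-0.2,0,0,0,255],[-0.2,0,0,0,255]]'
```

```text
ring+ TCP x on shaft: -0.0121
lobe TCP x on shaft: -0.0151
end TCP x on shaft: -0.0128
ring- TCP x on shaft: -0.0162
stand w1 [0.4904 0.2528 0.09  ] 0.0871543282125086 99.05204904312534
clock: 4.8
tool_pos: [0.426, -0.2317, 0.2071]
orientation: [1.48, 1.002, -1.471]
wrist_force: [1.6, -0.9, -3.2]
finger_gap: 0.332
```

```bash
python3 -m jog '[[0,-0.01,-0.045,-5,255],[0,-0.02,-0.093,-10,255],[0,-0.03,-0.14,-15,255],[0,-0.043,-0.186,-20,255],[0,-0.054,-0.232,-25,255]]';  python3 - <<'E'
from h import *
p,M=tool();print(p.round(4),np.degrees(np.arctan2(M[1,1],M[0,1])).round(2),delta([.493,.240,.2]).round(3))
E
```

```text
clock: 5.3
tool_pos: [0.4568, 0.0078, 0.2009]
orientation: [1.157, 1.242, -1.16]
wrist_force: [1.9, -1.4, -3.0]
finger_gap: 0.33
[0.4568 0.0078 0.2009] 3.94 [ 0.001  0.052 -0.229]
```

```bash
python3 -m jog '[[0,0.01,-0.045,-2,255],[0,0.02,-0.09,-4,255],[0,0.035,-0.14,-5,255],[0,0.045,-0.18,-6,255],[0,0.052,-0.21,-6,255]]'; python3 -m jog '[[0,0,0,0,255],[0,0,0,0,255]]'; python3 - <<'E'
from h import *
import pickle
p,M=tool();print(p.round(4),np.degrees(np.arctan2(M[1,1],M[0,1])).round(2),delta([.493,.240,.2]).round(4))
s=cams.snapshot("wrist");cv2.imwrite("pics/w5.png",s["pixels"]);pickle.dump(s,open("pics/w5.pkl","wb"))
E
```

```text
clock: 5.8
tool_pos: [0.4952, 0.2222, 0.2003]
orientation: [1.079, 1.288, -1.082]
wrist_force: [0.6, 0.3, -2.4]
finger_gap: 0.33
clock: 6.0
tool_pos: [0.4951, 0.2188, 0.2004]
orientation: [1.08, 1.286, -1.084]
wrist_force: [-0.2, -1.2, -3.4]
finger_gap: 0.328
[0.4951 0.2188 0.2004] 9.82 [ 0.0004  0.0015 -0.0212]
```

View pics/w5.png

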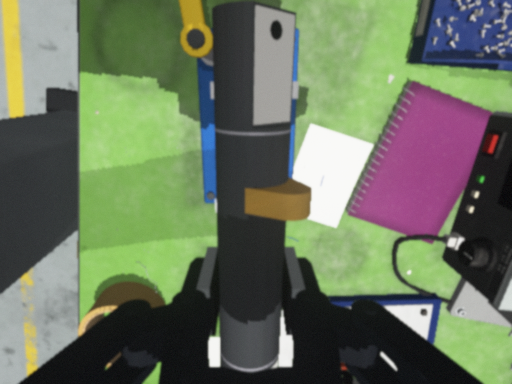

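```bash
python3 - <<'E'
from h import *
import pickle
s=pickle.load(open("pics/w5.pkl","rb"))
p,M=tool()
h=ray(s,(196.5,39.5),.1085);S=[.491,.253,np.radians(99.5)]
hm=st(S,[.077,.038,.1085])[0];u=-M[:,2];n=M[:,1]
print("hinge",h.round(4),"model",hm.round(4),"diff u,n",((h-hm)@u).round(4),((h-hm)@n).round(4))
print(proj(s,st(S,[[-.045,.032,.094],[-.045,-.032,.094],[.045,.032,.094],[.045,-.032,.094],[.086,.048,.012],[-.086,.048,.012]])).round(1))
a,b=ray(s,(208,350),.094),ray(s,(292.5,350),.094);m=(a+b)/2;mm=st(S,[-.045,0,.094])[0];print(np.linalg.norm(a-b),"plate n diff",((m-mm)@n).round(4))
E
```

```text
hinge [0.4402 0.3227 0.1085] model [0.4408 0.3227 0.1085] diff u,n 0.0002 -0.0006
[[214.7 206.3]
 [292.8 206.8]
 [210.9  90.8]
 [298.8  91.3]
 [202.6  42.3]
 [209.2 214.5]]
0.0817741841604792 plate n diff -0.0026
```

```bash
python3 -m jog '[[0,0.001,-0.02,0,255],[0.04,0.001,-0.02,0,255],[0.08,0.001,-0.02,0,255],[0.1,0.001,-0.02,0,255],[0.11,0.001,-0.02,0,255]]'; python3 -m jog '[[0.003,0,0,0,255],[0.006,0,0,0,255],[0.009,0,0,0,255],[0.012,0,0,0,255],[0.012,0,0,0,255]]'; python3 - <<'E'
from h import *
p,M=tool();print(p.round(4),np.degrees(np.arctan2(M[1,1],M[0,1])).round(2),delta([.4933,.239,.077]).round(4))
E
```

```text
clock: 6.55
tool_pos: [0.4926, 0.2364, 0.0898]
orientation: [1.082, 1.285, -1.088]
wrist_force: [0.0, -0.9, -2.5]
finger_gap: 0.33
clock: 7.05
tool_pos: [0.4938, 0.2387, 0.08]
orientation: [1.083, 1.285, -1.083]
wrist_force: [-0.0, -0.6, -2.8]
finger_gap: 0.326
[0.4938 0.2387 0.08  ] 9.75 [ 0.003  -0.0004 -0.0003]
```

```bash
python3 -m jog '[[0.001,0,0,0,255],[0.002,0,0,0,255],[0.002,0,0,0,255]]'; python3 -m jog '[[0.001,0,0,0,255],[0.001,0,0,0,255]]'
```

```text
clock: 7.35
tool_pos: [0.4939, 0.2387, 0.078]
orientation: [1.083, 1.285, -1.083]
wrist_force: [-0.1, 0.1, -1.1]
finger_gap: 0.332
clock: 7.55
tool_pos: [0.4943, 0.2387, 0.0775]
orientation: [1.084, 1.284, -1.082]
wrist_force: [-0.2, -0.9, 5.1]
finger_gap: 0.326
```

```bash
python3 -m jog '[[0,0,0,0,160],[0,0,0,0,150],[0,0,0,0,130],[0,0,0,0,100],[0,0,0,0,60]]'; python3 - <<'E'
from h import *
import pickle
p,M=tool();print(p.round(4),np.degrees(np.arctan2(M[1,1],M[0,1])).round(2))
s=cams.snapshot("wrist");cv2.imwrite("pics/w6.png",s["pixels"]);pickle.dump(s,open("pics/w6.pkl","wb"))
E
```

```text
clock: 8.05
tool_pos: [0.4937, 0.2386, 0.0768]
orientation: [1.083, 1.285, -1.083]
wrist_force: [-0.4, 0.1, 0.9]
finger_gap: 0.756
[0.4937 0.2386 0.0768] 9.73
```

View pics/w6.png

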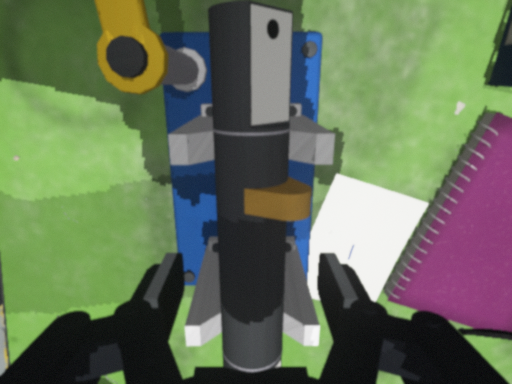

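```bash
python3 - <<'E'
from h import *
import pickle
s=pickle.load(open("pics/w6.pkl","rb"));S=[.491,.253,np.radians(99.6)];g=s["pixels"].mean(2)
cols=range(232,270,4)
for lo,hi in((120,145),(355,383)): print([lo+int(np.argmax(g[lo:hi,c])) for c in cols])
for x in(.056,-.056):
    for off in(0,.003):
        print(x,off,[proj(s,st(S,[x+off,.015*np.sin(a),.09+.015*np.cos(a)]))[0].round(1).tolist() for a in(.5,0,-.5)])
print("plates",proj(s,st(S,[[.051,.032,.094],[.039,.032,.094],[.051,-.032,.094],[.039,-.032,.094],[-.051,.032,.094],[-.051,-.032,.094],[-.039,.032,.094]])).round(1).tolist())
E
```

```text
[133, 133, 133, 134, 134, 122, 121, 120, 120, 120]
[364, 367, 368, 369, 370, 370, 370, 369, 368, 366]
0.056 0 [[232.1, 125.1], [252.6, 125.8], [273.0, 125.2]]
0.056 0.003 [[232.0, 116.4], [252.6, 116.9], [273.3, 116.5]]
-0.056 0 [[235.9, 370.8], [251.5, 374.2], [267.0, 370.9]]
-0.056 0.003 [[235.9, 365.8], [251.5, 369.1], [267.1, 365.9]]
plates [[168.8, 135.4], [171.2, 165.9], [335.9, 135.8], [333.2, 166.3], [185.5, 347.0], [317.4, 347.3], [183.9, 326.8]]
```

```bash
python3 -m jog '[[-0.04,0,0,0,0],[-0.065,0,-0.01,0,0],[-0.06,0.0005,-0.04,0,0],[-0.021,0.0005,-0.04,0,0],[-0.021,0.0005,-0.04,0,0]]'; python3 -m jog '[[0,0,0,0,50],[0,0,0,0,90],[0,0,0,0,110],[0,0,0,0,130],[0,0,0,0,145]]'; python3 - <<'E'
from h import *
p,M=tool();S=[.491,.253,np.radians(99.6)];c,s=np.cos(S[2]),np.sin(S[2]);d=p-[.491,.253,0]
print(p.round(4),"stand x,y",(c*d[0]+s*d[1]).round(4),(-s*d[0]+c*d[1]).round(4))
s=cams.snapshot("wrist");cv2.imwrite("pics/w7.png",s["pixels"][100:,100:420])
E
```

```text
clock: 8.6
tool_pos: [0.4849, 0.2781, 0.0948]
orientation: [1.077, 1.288, -1.087]
wrist_force: [-1.1, -0.4, -0.2]
finger_gap: 1.002
clock: 9.1
tool_pos: [0.4907, 0.2785, 0.0996]
orientation: [1.088, 1.281, -1.079]
wrist_force: [6.2, 0.1, 4.0]
finger_gap: 0.433
[0.4907 0.2785 0.0996] stand x,y 0.0251 -0.004
```

View pics/w7.png

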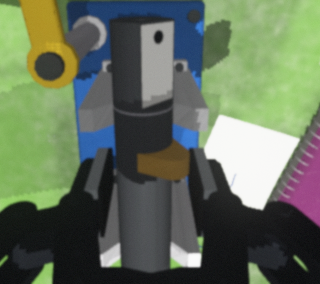

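```bash
python3 -m jog '[[-0.002,0,0,0,145],[-0.004,-0.001,0,0,145],[-0.006,-0.003,0,0,145],[-0.007,-0.005,0,0,145],[-0.008,-0.007,0,0,145]]'; python3 - <<'E'
from h import *
p,M=tool();S=[.491,.253,np.radians(99.6)];c,s=np.cos(S[2]),np.sin(S[2]);d=p-[.491,.253,0]
print(p.round(4),"stand x,y",(c*d[0]+s*d[1]).round(4),(-s*d[0]+c*d[1]).round(4))
s=cams.snapshot("wrist");cv2.imwrite("pics/w8.png",s["pixels"][100:,100:420])
E
```

```text
clock: 9.65
tool_pos: [0.482, 0.2773, 0.1069]
orientation: [1.086, 1.283, -1.081]
wrist_force: [3.7, 0.8, 2.5]
finger_gap: 0.433
[0.482  0.2773 0.1069] stand x,y 0.0254 0.0048
```

View pics/w8.png

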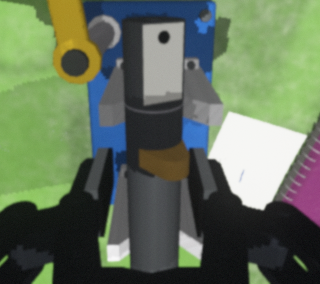

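```bash
python3 -m jog '[[-0.001,0,0,0,155],[-0.001,0.001,0,0,165],[-0.002,0.002,0,0,175],[-0.002,0.003,0,0,185],[-0.003,0.004,0,0,195]]'; python3 -m jog '[[0,0.001,0,0,205],[0,0.002,0,0,215],[0,0.003,0,0,225],[0,0.003,0,0,255],[0,0.003,0,0,255]]';  python3 -m jog '[[0,0,0,0,255],[0,0,0,0,255],[0,0,0,0,255]]'; cat > meas.py <<'E'
from h import *
import sys
p,M=tool();S=[.491,.253,np.radians(99.6)];c,s=np.cos(S[2]),np.sin(S[2]);d=p-[.491,.253,0]
print(p.round(4),"stand x,y",(c*d[0]+s*d[1]).round(4),(-s*d[0]+c*d[1]).round(4))
s=cams.snapshot("wrist");cv2.imwrite(sys.argv[1],s["pixels"]);im=s["pixels"]
q=lambda x,y,z:proj(s,st(S,[x/1e3,y/1e3,z/1e3]))[0].round(1)
print("pred end corners",q(95,15,90),q(95,-15,90),"flat up:",q(95,11,100),q(95,-11,100),q(56,11,100),q(56,-11,100),"dot",q(75,0,100))
r=int(q(85,0,100)[1])
for row in(r,int(q(65,0,100)[1])):
    if 0<=row<384: print(row,im[row,190:330:3].mean(1).astype(int).tolist())
E
python3 meas.py pics/w9.png
```

```text
clock: 10.2
tool_pos: [0.4842, 0.2775, 0.1086]
orientation: [1.082, 1.285, -1.084]
wrist_force: [1.2, 0.2, -0.5]
finger_gap: 0.241
clock: 10.7
tool_pos: [0.487, 0.278, 0.1085]
orientation: [1.082, 1.285, -1.084]
wrist_force: [0.3, 0.5, -3.1]
finger_gap: 0.191
clock: 11.0
tool_pos: [0.4874, 0.2781, 0.1088]
orientation: [1.083, 1.285, -1.083]
wrist_force: [0.2, -0.7, -2.6]
finger_gap: 0.193
[0.4874 0.2781 0.1088] stand x,y 0.0254 -0.0006
pred end corners [220.3 116.1] [282.3 116.2] flat up: [227.2 118.1] [275.6 118.2] [228.8 199. ] [273.4 199.1] dot [251.2 161.3]
140 [74, 73, 74, 74, 72, 106, 157, 93, 44, 44, 51, 158, 175, 176, 175, 175, 155, 38, 29, 29, 42, 162, 175, 172, 173, 173, 142, 48, 51, 68, 68, 70, 67, 66, 67, 66, 67, 67, 65, 75, 76, 74, 77, 77, 75, 112, 139]
181 [104, 102, 106, 101, 91, 91, 90, 91, 67, 43, 47, 62, 162, 175, 173, 176, 175, 174, 175, 174, 176, 176, 173, 175, 175, 174, 144, 52, 58, 89, 92, 94, 98, 96, 94, 94, 96, 111, 113, 131, 138, 144, 145, 146, 145, 148, 145]
```

```bash
python3 -m jog '[[0.001,0,0,0,255],[0.002,0,0,0,255],[0.002,0,0,0,255]]'; python3 -m jog '[[0.001,0,0,0,255],[0.002,0,0,0,255],[0.002,0,0,0,255]]'; python3 meas.py pics/w10.png
```

```text
clock: 11.35
tool_pos: [0.4874, 0.2782, 0.1067]
orientation: [1.083, 1.285, -1.083]
wrist_force: [-0.1, -0.3, -1.6]
finger_gap: 0.194
clock: 11.65
tool_pos: [0.4881, 0.2785, 0.1052]
orientation: [1.084, 1.284, -1.082]
wrist_force: [0.3, 1.4, 2.3]
finger_gap: 0.193
[0.4881 0.2785 0.1052] stand x,y 0.0256 -0.0014
pred end corners [218.  117.3] [281.3 117.4] flat up: [224.9 119.5] [274.3 119.6] [226.7 201.9] [272.2 202. ] dot [249.5 163.5]
142 [75, 72, 74, 77, 100, 149, 134, 69, 46, 44, 48, 72, 174, 176, 176, 177, 176, 156, 56, 31, 59, 147, 175, 176, 176, 175, 170, 62, 43, 68, 71, 69, 69, 67, 67, 67, 65, 67, 66, 77, 77, 74, 75, 76, 75, 93, 140]
184 [106, 105, 105, 94, 93, 92, 92, 93, 87, 43, 44, 47, 114, 177, 176, 176, 176, 174, 176, 175, 176, 175, 175, 176, 174, 175, 169, 64, 47, 89, 94, 95, 95, 95, 93, 96, 97, 111, 114, 130, 138, 146, 147, 147, 149, 151, 145]
```

```bash
python3 -m jog '[[0,0,0,0,215],[0,0,0,0,200],[0,0,0,0,180],[-0.02,0,0.0,0,170],[-0.05,0,0.0,0,150]]';  python3 -m jog '[[0,0,0.02,0,150],[0,0,0.02,0,150],[0,0,0.02,0,150]]'; python3 meas.py pics/w11.png; python3 - <<'E'
from h import *
import pickle
S=[.491,.253,np.radians(99.6)];o=[]
for n,sz in(("wrist",(150,112)),("scene",(80,60)),("side",(80,60))):
    s=cams.snapshot(n);pickle.dump(s,open(f"pics/{n}12.pkl","wb"));c=proj(s,st(S,[.06,0,.1]))[0].astype(int);w,h=sz
    x0,y0=max(c[0]-w//2,0),max(c[1]-h//2,0);print(n,x0,y0,800/w if n=="wrist" else 400/w)
    i=s["pixels"][y0:y0+h,x0:x0+w];o.append(cv2.resize(i,(400,300),interpolation=cv2.INTER_CUBIC))
s=pickle.load(open("pics/wrist12.pkl","rb"))["pixels"]
o.append(cv2.resize(s,(400,300)))
cv2.imwrite("pics/m12.png",np.vstack([np.hstack(o[:2]),np.hstack(o[2:])]))
E
```

```text
clock: 12.2
tool_pos: [0.4858, 0.2772, 0.1536]
orientation: [1.079, 1.286, -1.088]
wrist_force: [-0.1, 0.9, -0.1]
finger_gap: 0.415
clock: 12.5
tool_pos: [0.4902, 0.2581, 0.1544]
orientation: [1.083, 1.285, -1.085]
wrist_force: [-1.2, 0.5, -0.5]
finger_gap: 0.412
[0.4902 0.2581 0.1544] stand x,y 0.0051 -0.0001
pred end corners [227.   74.1] [277.3  74.2] flat up: [232.8  73.6] [271.6  73.7] [233.9 142.3] [270.2 142.4] dot [252.1 110. ]
92 [111, 108, 84, 73, 76, 77, 80, 131, 157, 119, 64, 63, 49, 41, 45, 120, 171, 173, 172, 170, 107, 58, 121, 163, 169, 170, 171, 92, 40, 62, 64, 67, 64, 63, 61, 63, 74, 125, 146, 146, 141, 133, 137, 138, 141, 139, 136]
127 [63, 63, 64, 63, 64, 68, 66, 65, 74, 143, 71, 51, 89, 44, 43, 96, 171, 169, 171, 171, 171, 171, 170, 170, 171, 172, 167, 71, 67, 74, 55, 103, 119, 66, 68, 66, 60, 79, 80, 79, 80, 82, 124, 142, 147, 145, 143]
wrist 177 80 5.333333333333333
scene 152 129 5.0
side 242 231 5.0
```

View pics/m12.png

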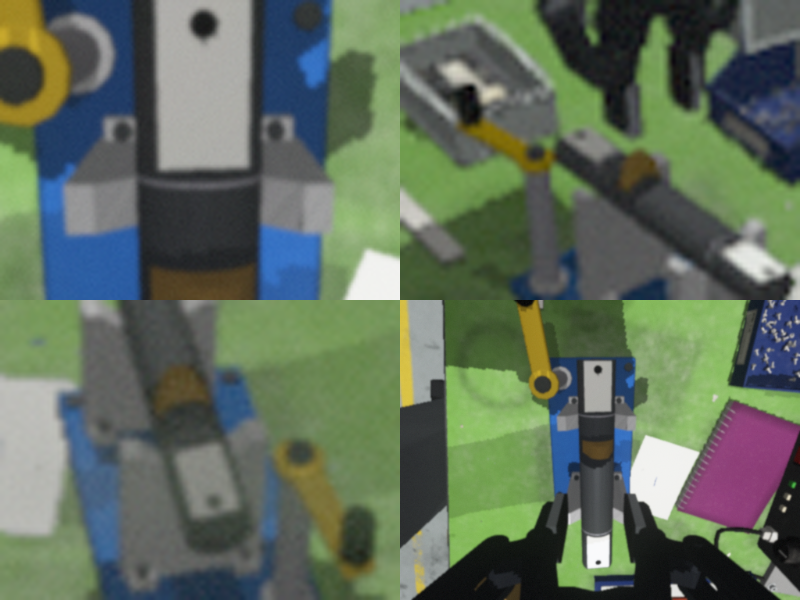

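```bash
cat > tilt.py <<'E'
from h import *
import pickle,sys
s=pickle.load(open(sys.argv[1],"rb"));S=[.491,.253,np.radians(99.6)]
im=cv2.GaussianBlur(s["pixels"],(0,0),.7).astype(float)
hsv=cv2.cvtColor(s["pixels"],cv2.COLOR_BGR2HSV)
E=[]
for x in(88,85,68,65,62):
    r=int(round(proj(s,st(S,[x/1e3,0,.098]))[0][1]))
    row=im[r].mean(1);c0=int(proj(s,st(S,[x/1e3,0,.1]))[0][0])
    def cross(rng,f):  # subpixel threshold crossing, going outwards
        for a in rng:
            b=a+rng.step
            if (f[a]-105)*(f[b]-105)<=0 and f[b]<105:return a+rng.step*(f[a]-105)/(f[a]-f[b])
    L=cross(range(c0-10,c0-60,-1),row);R=cross(range(c0+10,c0+60),row)
    sat=im[r].max(1)-im[r].min(1)   # dark grey shaft: low saturation; blue plate: high
    l=next((a for a in range(int(L)-3,150,-1) if sat[a]>40),None);q=next((a for a in range(int(R)+3,350) if sat[a]>40),None)
    print(x,r,"flat",round(L,1),round(R,1),"sil",l,q,sat[int(L)-12:int(L)].astype(int).tolist(),sat[int(R):int(R)+12].astype(int).tolist())
    E.append((x,r,L,R,l,q))
def res(v):  # y offset (mm), tilt (rad, + towards stand -y)
    o=[]
    for x,r,L,R,l,q in E:
        X=x/1e3
        def P(y,z):return proj(s,st(S,[X,v[0]/1e3+y/1e3,.09+z/1e3]))[0][0]
        c,n=np.cos(v[1]),np.sin(v[1])
        e=lambda w:P(w*c-10*n,w*n+10*c)
        a=np.linspace(-np.pi/2,np.pi/2,181);col=[P(15*np.sin(t),15*np.cos(t)) for t in a]
        o+=[e(11)-L,e(-11)-R,min(col)-l-.5,max(col)-q+.5]
    return o
f=least_squares(res,[0,.05]);print("y off mm",f.x[0].round(2),"tilt deg to -y",np.degrees(f.x[1]).round(1),np.round(f.fun,1).tolist())
E
python3 tilt.py pics/wrist12.pkl
```

```text
88 88 flat 234.7 270.9 sil 225 277 [69, 68, 64, 55, 37, 18, 5, 3, 2, 1, 2, 2] [4, 2, 3, 3, 7, 21, 39, 57, 66, 67, 66, 67]
85 93 flat 234.7 270.8 sil 225 276 [69, 68, 66, 57, 39, 18, 5, 2, 2, 2, 1, 1] [2, 2, 3, 4, 10, 26, 45, 60, 65, 66, 66, 67]
68 123 flat 235.2 270.5 sil 215 287 [25, 24, 21, 16, 13, 8, 4, 2, 2, 2, 2, 1] [2, 1, 2, 4, 7, 12, 17, 20, 20, 22, 22, 21]
65 128 flat 235.5 270.1 sil 214 288 [4, 3, 2, 1, 1, 2, 2, 2, 2, 2, 2, 1] [1, 2, 3, 3, 1, 1, 2, 2, 2, 4, 3, 4]
62 133 flat 235.6 270.1 sil 211 291 [2, 2, 2, 2, 2, 1, 2, 3, 4, 3, 2, 1] [2, 2, 3, 3, 3, 2, 2, 2, 2, 2, 2, 2]
y off mm 0.9 tilt deg to -y 8.0 [-0.5, 1.1, 0.4, -0.8, -0.5, 1.1, 0.5, 0.1, -0.6, 0.8, 11.1, -11.7, -0.8, 1.0, 12.2, -12.8, -0.8, 0.9, 15.3, -15.9]
```

```bash
python3 -m jog '[[0,-0.001,-0.02,0,150],[0,-0.001,-0.02,0,150],[0.025,-0.001,-0.0205,0,150],[0.047,-0.001,-0.0205,0,150],[0.047,-0.001,-0.0205,0,150]]'; python3 -m jog '[[0,0,0,0,150],[0,0,0,0,150]]'; python3 meas.py pics/w13.png|head -1
```

```text
clock: 13.2
tool_pos: [0.4847, 0.2776, 0.1053]
orientation: [1.079, 1.286, -1.087]
wrist_force: [0.0, 0.4, -0.5]
finger_gap: 0.414
clock: 13.4
tool_pos: [0.487, 0.2785, 0.1088]
orientation: [1.084, 1.284, -1.082]
wrist_force: [1.4, -0.3, -0.5]
finger_gap: 0.413
[0.487  0.2785 0.1088] stand x,y 0.0259 -0.0003
```

```bash
python3 -m jog '[[0.0015,-0.0015,0,0,180],[0.0015,-0.0015,0,0,195],[0.0015,-0.0015,0,0,210],[0.0015,-0.0015,0,0,255],[0.0015,-0.0015,0,0,255]]'; python3 -m jog '[[0,0,0,0,255],[0,0,0,0,255]]'; python3 meas.py pics/w13.png|head -1
```

```text
clock: 13.95
tool_pos: [0.4882, 0.279, 0.1081]
orientation: [1.088, 1.281, -1.078]
wrist_force: [6.8, 0.7, 6.2]
finger_gap: 0.16
clock: 14.15
tool_pos: [0.4881, 0.279, 0.1081]
orientation: [1.088, 1.281, -1.078]
wrist_force: [7.0, -0.7, 5.5]
finger_gap: 0.161
[0.4881 0.279  0.1081] stand x,y 0.0261 -0.0015
```

```bash
python3 -m jog '[[-0.001,0,0,0,205],[-0.001,0,0,0,198],[-0.002,-0.002,0,0,198],[-0.003,-0.0035,0,0,198],[-0.004,-0.005,0,0,198]]'; python3 -m jog '[[0,0,0,0,198],[0,0,0,0,198]]'; cat > t.sh <<'E'
python3 meas.py /tmp/x.png|head -1
python3 -c "
from h import *
import pickle;pickle.dump(cams.snapshot('wrist'),open('pics/$1.pkl','wb'))"
python3 tilt.py pics/$1.pkl
E
sed -i 's/(88,85,68,65,62)/(90,88,86,84)/' tilt.py; bash t.sh t14
```

```text
clock: 14.7
tool_pos: [0.4817, 0.2778, 0.1114]
orientation: [1.086, 1.283, -1.08]
wrist_force: [3.9, 0.7, 6.0]
finger_gap: 0.227
clock: 14.9
tool_pos: [0.4816, 0.2777, 0.1114]
orientation: [1.086, 1.283, -1.08]
wrist_force: [4.1, 0.2, 6.2]
finger_gap: 0.225
[0.4816 0.2777 0.1114] stand x,y 0.026 0.0051
90 129 flat 231.1 276.2 sil 225 287 [3, 10, 27, 50, 63, 63, 50, 28, 10, 3, 2, 1] [1, 2, 4, 4, 4, 3, 3, 3, 4, 10, 25, 46]
88 134 flat 231.2 276.0 sil 225 287 [2, 10, 25, 48, 62, 63, 51, 29, 13, 4, 2, 1] [2, 3, 3, 3, 3, 4, 3, 3, 6, 12, 28, 49]
86 138 flat 231.4 276.0 sil 225 287 [7, 23, 46, 63, 67, 64, 53, 34, 15, 5, 2, 1] [2, 2, 3, 4, 3, 4, 5, 5, 7, 13, 30, 51]
84 142 flat 231.4 276.0 sil 225 287 [48, 61, 68, 70, 69, 65, 54, 35, 16, 5, 2, 1] [2, 2, 3, 3, 3, 4, 3, 3, 4, 6, 15, 35]
y off mm 3.21 tilt deg to -y -8.7 [-0.8, 0.6, 0.4, -0.0, -0.8, 0.7, 0.5, -0.2, -1.0, 0.6, 0.6, -0.3, -0.9, 0.5, 0.7, -0.5]
```

```bash
python3 -m jog '[[0,0.002,0,0,190],[0,0.004,0,0,180],[0,0.004,0,0,180],[0,0.004,0,0,180]]'; bash t.sh t15
```

```text
clock: 15.4
tool_pos: [0.4834, 0.2779, 0.11]
orientation: [1.082, 1.285, -1.084]
wrist_force: [-0.3, 0.2, 0.3]
finger_gap: 0.29
[0.4834 0.2779 0.11  ] stand x,y 0.0258 0.0034
90 129 flat 233.4 278.6 sil 227 289 [65, 71, 72, 72, 70, 64, 49, 25, 9, 4, 2, 1] [2, 2, 3, 3, 3, 3, 4, 4, 6, 17, 37, 56]
88 134 flat 233.5 278.3 sil 227 289 [65, 70, 72, 71, 70, 64, 48, 26, 9, 4, 2, 3] [1, 2, 4, 4, 4, 4, 4, 4, 7, 18, 39, 58]
86 138 flat 233.7 278.3 sil 227 288 [70, 72, 72, 72, 71, 66, 51, 28, 11, 4, 3, 2] [2, 1, 3, 4, 3, 3, 3, 5, 9, 23, 43, 60]
84 142 flat 233.7 278.1 sil 227 288 [71, 71, 72, 72, 70, 65, 52, 28, 11, 4, 2, 2] [2, 2, 3, 3, 3, 3, 3, 4, 9, 24, 43, 61]
y off mm 0.67 tilt deg to -y -7.3 [-1.1, 0.8, -0.1, 0.0, -1.2, 1.0, -0.0, -0.1, -1.3, 0.8, 0.1, 0.7, -1.2, 0.9, 0.2, 0.5]
```

```bash
sed -i 's/    print(x,r,"flat".*/    pass/' tilt.py; python3 -m jog '[[0,0.002,0,0,180],[0,0.004,0,0,180],[0,0.005,0,0,180],[0,0.006,0,0,180],[0,0.006,0,0,180]]'; bash t.sh t16
```

```text
clock: 16.0
tool_pos: [0.4898, 0.279, 0.1103]
orientation: [1.083, 1.285, -1.083]
wrist_force: [-0.3, -0.0, 0.8]
finger_gap: 0.288
[0.4898 0.279  0.1103] stand x,y 0.0259 -0.0031
y off mm 0.69 tilt deg to -y -7.1 [-1.0, 0.8, -0.2, -0.2, -1.0, 0.7, -0.1, 0.7, -1.2, 0.7, 0.1, 0.6, -1.1, 0.7, 0.2, 0.5]
```

Not yet in contact; continue in 1–2 mm steps.

```bash
python3 -m jog '[[0,0.001,0,0,180],[0,0.002,0,0,180],[0,0.003,0,0,180],[0,0.003,0,0,180]]'; bash t.sh t17;  python3 -m jog '[[0,0.001,0,0,180],[0,0.002,0,0,180],[0,0.002,0,0,180]]'; bash t.sh t18
```

```text
clock: 16.5
tool_pos: [0.4917, 0.2794, 0.1105]
orientation: [1.082, 1.286, -1.085]
wrist_force: [-5.8, -0.9, 7.4]
finger_gap: 0.292
[0.4917 0.2794 0.1105] stand x,y 0.0259 -0.0051
y off mm 0.08 tilt deg to -y -3.7 [-0.9, 0.9, 0.2, 0.2, -1.1, 0.8, 0.4, 0.1, -1.1, 0.7, 0.5, -0.0, -1.0, 0.8, -0.3, -0.1]
clock: 16.9
tool_pos: [0.4933, 0.2797, 0.1107]
orientation: [1.082, 1.287, -1.085]
wrist_force: [-7.7, -1.8, 12.4]
finger_gap: 0.291
[0.4933 0.2797 0.1107] stand x,y 0.0259 -0.0067
y off mm -0.5 tilt deg to -y -0.2 [-0.8, 0.8, 0.2, 0.1, -0.8, 0.8, 0.3, -0.0, -1.0, 0.9, 0.5, -0.1, -1.0, 0.7, -0.4, -0.2]
```

```bash
python3 -m jog '[[0,-0.003,0,0,170],[0,-0.007,0,0,170],[-0.02,-0.007,0,0,160],[-0.04,-0.007,0,0,160]]';python3 -m jog '[[0,0,0,0,160],[0,0,0,0,160]]'; bash t.sh t19
```

```text
clock: 17.4
tool_pos: [0.4875, 0.2785, 0.1503]
orientation: [1.082, 1.285, -1.084]
wrist_force: [0.7, 0.5, 1.0]
finger_gap: 0.373
clock: 17.6
tool_pos: [0.4879, 0.2789, 0.1504]
orientation: [1.084, 1.285, -1.082]
wrist_force: [0.5, -0.2, -0.8]
finger_gap: 0.371
[0.4879 0.2789 0.1504] stand x,y 0.026 -0.0013
y off mm 1.02 tilt deg to -y -1.2 [-0.8, 0.7, -0.2, 0.2, -0.9, 0.7, -0.1, 0.2, -0.9, 0.9, -0.0, 0.1, -0.8, 0.8, 0.1, -0.0]
```

```bash
python3 - <<'E'
from h import *
import pickle
s=pickle.load(open("pics/t19.pkl","rb"));S=[.490,.253,np.radians(99.6)]
g=s["pixels"].mean(2)
for n,X in(("flat+ inner",[.056,0,.1]),("flat+ outer",[.095,0,.1]),("flat- inner",[-.056,0,.1]),("dot",[.0755,0,.1])):
    q=proj(s,st(S,X))[0];c=int(q[0])+7;r=int(q[1]);a=max(r-12,0);print(n,q.round(1),proj(s,st(S,np.array(X)+[.001,0,0]))[0].round(1)[1],a,g[a:r+13,c].astype(int).tolist())
k=s["pixels"];y=cv2.inRange(cv2.cvtColor(k,cv2.COLOR_BGR2HSV),(18,120,80),(32,255,255));ys,xs=np.nonzero(y[:200,100:260]);print("yellow",xs.min()+100,xs.max()+100,ys.min(),ys.max())
d=cams.snapshot("side");y=cv2.inRange(cv2.cvtColor(d["pixels"],cv2.COLOR_BGR2HSV),(20,120,100),(32,255,255))[240:300,290:325];ys,xs=np.nonzero(y);P=np.c_[xs+290,ys+240].astype(float)
H=st(S,[.077,.038,.1085])[0];hp=proj(d,H)[0];far=P[np.argmax(np.linalg.norm(P-hp,axis=1))];t=ray(d,far,.1085);v=t-H;print("tip",t.round(3),np.linalg.norm(v).round(3),"keeper",(S[2]-np.arctan2(v[1],v[0])).round(3))
E
```

```text
flat+ inner [248.9 177.3] 175.7 165 [176, 175, 175, 174, 174, 175, 173, 168, 151, 132, 115, 91, 59, 40, 39, 45, 52, 66, 71, 59, 45, 42, 39, 40, 41]
flat+ outer [249.  111.8] 110.0 99 [60, 60, 61, 64, 66, 64, 64, 66, 64, 58, 48, 40, 43, 50, 83, 132, 164, 176, 176, 176, 179, 176, 177, 175, 176]
flat- inner [248.8 326.1] 325.0 314 [79, 81, 83, 87, 92, 95, 95, 95, 94, 97, 95, 107, 134, 160, 152, 144, 187, 235, 249, 251, 251, 251, 251, 251, 251]
dot [249.  145.6] 143.9 133 [176, 179, 176, 176, 178, 177, 178, 177, 178, 177, 177, 175, 176, 178, 176, 177, 175, 177, 176, 174, 175, 176, 175, 176, 176]
yellow 150 202 24 163
tip [0.42  0.382 0.109] 0.062 keeper -0.154
```

```bash
python3 -m jog '[[-0.01,-0.03,-0.03,0,255],[-0.01,-0.055,-0.06,0,255],[-0.01,-0.076,-0.099,0,255],[-0.01,-0.076,-0.099,0,255],[-0.01,-0.076,-0.099,0,255]]';python3 -m jog '[[0,0,0,0,255],[0.02,0,0,0,255],[0.046,0,0,0,255],[0.046,0,0,0,255],[0.046,0,0,0,255]]'; cat > m2.py <<'E'
from h import *
p,M=tool();a=np.radians(99.6);c,s=np.cos(a),np.sin(a);d=p-[.490,.253,0]
print("stand",((c*d[0]+s*d[1])*1e3).round(1),((-s*d[0]+c*d[1])*1e3).round(1),(p[2]*1e3).round(1),"F",np.round(bot.get_obs()["wrist_force"],1))
E
python3 m2.py
```

```text
clock: 18.25
tool_pos: [0.3952, 0.3641, 0.1596]
orientation: [1.08, 1.286, -1.082]
wrist_force: [0.2, -0.6, -0.2]
finger_gap: 0.004
clock: 18.75
tool_pos: [0.397, 0.3622, 0.1144]
orientation: [1.084, 1.283, -1.086]
wrist_force: [0.8, 1.3, 0.6]
finger_gap: 0.001
stand 123.2 73.5 114.4 F [0.8 1.3 0.6]
```

```bash
python3 -m jog '[[0,0.01,-0.002,0,255],[0,0.022,-0.002,0,255],[0,0.034,-0.002,0,255],[0,0.045,-0.002,0,255],[0,0.054,-0.002,0,255]]';python3 -m jog '[[0,0,0,0,255],[0,0,0,0,255]]'; python3 m2.py; cat > kp.py <<'E'
from h import *
S=[.490,.253,np.radians(99.6)];import sys
o=[]
for n in("side","scene"):
    d=cams.snapshot(n);k=d["pixels"];cv2.imwrite(f"pics/{n}_{sys.argv[1]}.png",k)
    H=st(S,[.077,.038,.1085])[0];hp=proj(d,H)[0];x,y=hp.astype(int)
    m=cv2.inRange(cv2.cvtColor(k,cv2.COLOR_BGR2HSV),(20,120,90),(32,255,255))[y-35:y+36,x-35:x+36]
    nc,lab,stt,_=cv2.connectedComponentsWithStats(m);b=1+np.argmax(stt[1:,4]);ys,xs=np.nonzero(lab==b);P=np.c_[xs+x-35,ys+y-35]
    f=P[np.argmax(np.linalg.norm(P-hp,axis=1))];v=ray(d,f,.1085)-H;print(n,len(P),"len",np.linalg.norm(v).round(3),"keeper",(S[2]-np.arctan2(v[1],v[0])).round(3))
E
python3 kp.py a
```

```text
clock: 19.25
tool_pos: [0.45, 0.3736, 0.1142]
orientation: [1.083, 1.284, -1.085]
wrist_force: [-3.1, -3.9, -0.4]
finger_gap: -0.001
clock: 19.45
tool_pos: [0.4498, 0.3749, 0.1144]
orientation: [1.084, 1.284, -1.082]
wrist_force: [0.4, 0.5, 0.8]
finger_gap: -0.001
stand 127.0 19.3 114.4 F [0.4 0.5 0.8]
side 17 len 0.055 keeper 0.686
scene 69 len 0.051 keeper 0.893
```

```bash
python3 -m jog '[[0,-0.006,0,0,255],[0,-0.006,-0.024,0,255],[0,-0.006,-0.026,0,255],[0,0.02,-0.026,0,255],[0,0.031,-0.026,0,255]]';python3 -m jog '[[0,0,0,0,255],[0,0,0.01,0,255],[0,0,0.02,0,255],[0,0,0.03,0,255],[0,0,0.04,0,255]]'; python3 m2.py
```

```text
clock: 20.05
tool_pos: [0.4765, 0.4057, 0.1146]
orientation: [1.084, 1.284, -1.082]
wrist_force: [0.1, 0.0, -0.1]
finger_gap: 0.002
clock: 20.55
tool_pos: [0.4824, 0.3663, 0.115]
orientation: [1.085, 1.285, -1.08]
wrist_force: [1.0, 2.7, 0.7]
finger_gap: -0.007
stand 112.9 -11.4 115.0 F [1.  2.7 0.7]
```

```bash
python3 -m jog '[[0,0,0.006,0,255],[0,0,0.012,0,255],[0,0,0.016,0,255],[0,0,0.019,0,255],[0,0,0.021,0,255]]';python3 -m jog '[[0,0,0,0,255],[0,0,0,0,255]]'; python3 m2.py; python3 kp.py b
```

```text
clock: 21.05
tool_pos: [0.4848, 0.3476, 0.1144]
orientation: [1.084, 1.288, -1.081]
wrist_force: [-1.8, 11.9, -1.0]
finger_gap: 0.003
clock: 21.25
tool_pos: [0.4847, 0.3478, 0.1144]
orientation: [1.083, 1.288, -1.08]
wrist_force: [-2.3, 8.2, -0.7]
finger_gap: -0.005
stand 94.4 -10.6 114.4 F [-2.3  8.2 -0.7]
side 95 len 0.031 keeper 1.38
scene 83 len 0.061 keeper 1.676
```

```bash
python3 -m jog '[[0,0,-0.02,0,255],[0,0,-0.04,0,255],[-0.04,0,-0.05,0,255],[-0.08,0,-0.05,0,255],[-0.12,0,-0.05,0,255]]';python3 -m jog '[[0,-0.05,-0.03,0,255],[0,-0.1,-0.06,0,255],[0,-0.1,-0.06,0,255]]'; python3 kp.py c; python3 - <<'E'
from h import *
S=[.490,.253,np.radians(99.6)];o=[]
for n in("wrist","scene","side"):
    s=cams.snapshot(n);c=proj(s,st(S,[.04,0,.1]))[0].astype(int);print(n,c)
    w,h=(200,150) if n=="wrist" else (90,68)
    x0,y0=np.clip(c-[w//2,h//2],0,[512-w,384-h]);o.append(cv2.resize(s["pixels"][y0:y0+h,x0:x0+w],(400,300),interpolation=cv2.INTER_CUBIC))
    if n=="scene":f=cv2.resize(s["pixels"],(400,300))
cv2.imwrite("pics/fin.png",np.vstack([np.hstack(o[:2]),np.hstack([o[2],f])]))
E
```

```text
clock: 21.85
tool_pos: [0.476, 0.3964, 0.2352]
orientation: [1.08, 1.285, -1.083]
wrist_force: [0.6, 0.9, -0.1]
finger_gap: 0.003
clock: 22.15
tool_pos: [0.3624, 0.4406, 0.2341]
orientation: [1.077, 1.291, -1.08]
wrist_force: [-0.7, -0.1, 0.0]
finger_gap: -0.001
side 137 len 0.052 keeper 1.434
scene 84 len 0.061 keeper 1.676
wrist [338 335]
scene [196 162]
side [280 254]
```

View pics/fin.png

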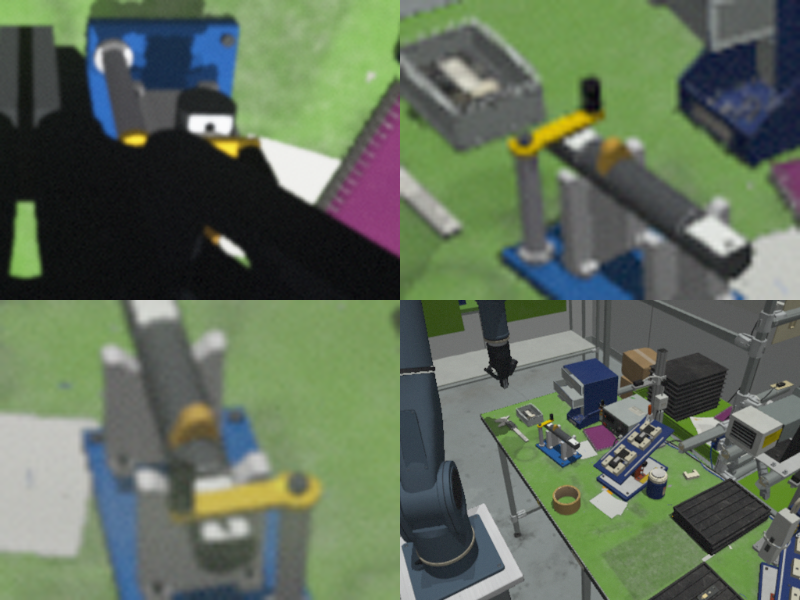

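The picture shows the keeper across the flat, the lobe up, the shaft seated, the bottle standing and the hand clear.

```bash
python3 -c "
from rig import bot
print(bot.job_done())"
```

```text
the job is handed in; nothing more can be done
None
```

I handed the job in at about 22 s: the cam shaft lies in the V-notches with its flats up, the keeper is across the flat, and the hand is clear. No verdict was reported.

**What I did**
- **Pick-up:** Closing the jaws off-centre rolled the shaft on the worktop until its flats were about 45° from up. I had not been asked to roll it there. The hand cannot tip, so it could not have started the roll in the V.
- **Laying and rolling:** I laid the shaft in the V-notches and let go. I then rolled it by pushing the lobe. It overshot by about 7°, and I pushed it back.
- **Keeper:** I pushed the knob to its stop with the fingers shut. The push met 8–12 N at the stop.

**Last checks**
- **Roll:** The wrist camera gave about 1° off upright after I let go of the lobe. My estimate is good to about 1.5°, and I did not measure it again after the keeper swing.
- **Centring:** The shaft is within about 1 mm along the stand. The ring and flat-edge readings disagreed by 1–3 mm among themselves.
- **Keeper angle:** The two cameras disagreed: 1.43 from the side and 1.68 from the scene camera, against 1.571 wanted. The push against the stop and the final picture both agree with it being fully across.
- **Bottle:** It is standing and was not touched.

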